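Free the strap of the green lunch box with the forked key

ROBOT

A 7-joint arm with a two-finger parallel gripper is mounted at the origin on a cart in front of the work surface, level with it; the furniture and walls round the work are solid. World frame = base frame: x ahead of the robot, y to its left, z up, the work surface at z = 0. Lengths are in m, angles in rad, forces in N, time in s.
With the tool pointing down it reaches from about 0.4 to 0.875 m from the base axis. Payload 4.4 kg.
Tool frame: the origin (TCP) lies on the centre line of the jaws, within the pads' length; the fingertips stand 14 mm ahead of it and the grasp point (between the pads) lies 5 mm behind it; z points along the fingers, x is the direction in which the jaws open and shut, and the axes are right-handed (so a half turn about z gives the same grasp; the last joint's range is limited). The gripper opens to 85 mm and grips with 20 to 120 N. Pads are 22 mm wide; open, the fingers measure 114 mm over their backs; the gripper's body (76 mm by 85 mm) begins 54 mm behind the grasp point. The pads swing forward as they close: fully open they stand 13 mm farther back than shut.
Start: joints at [1.041, 0.628, 0.038, 1.517, -0.027, 0.996, -0.02], TCP at [0.291, -0.581, 0.245] pointing down, gripper open.
Joint ranges: [-3.06, 3.06], [-0.37, 2.12], [-1.25, 1.32], [0.18, 2.47], [-1.1, 4.24], [0.23, 1.98], [-2.94, 2.94]. Speed limits (rad/s): [2.57, 2.57, 3.14, 3.14, 3.14, 3.14, 3.14].

INTERFACE

Orientations are given as a unit quaternion [x, y, z, w].
In Python, from bench import get_state, camera, arm gives the robot as it stands.
- The arm moves only by the tool send_rows, never from a script. Its argument "moves" is a list of rows, each a list of 3 entries, a list of its own where there are three numbers: the closure, from -1 (fully open) to 1 (shut), then the shift along the tool's x, y, z in units of 1 m (1.0 is 1 m), then the turn about the tool's z in units of 180 degrees (1.0 is 180 degrees). In form: [[gripper, [tx, ty, tz], turn], ...]. A call has exactly 5 rows; each row is the pose to reach, as a shift and turn from the pose commanded when the call began, along the tool's axes at that moment, turning the shorter way round; what a row does not reach only later rows make up. A row lasts 1/8 s, in which the tool goes at most 62.5 mm and 10.7 degrees, less where a joint would pass 70% of its speed; a pose out of reach is approached as far as the arm can. A call with a number of a shift or a turn outside -1 to 1 is refused whole. A call with a gripper value outside its range is refused whole. The fingers move at their own pace and stop on an object; the grip force is fixed at half the most. Time passes only in rows, so rows that repeat a pose let the fingers close, or fill a call up. It gives the time, the measured TCP pose, the force and the opening at its end, in the units of the state.
- get_state(): the state, without advancing time (a new reading comes with each control period).
- camera(name): name is "scene" or "side" or "wrist"; returns a dict with "pixels" (480x640x3 uint8, blue, green, red), "fx", "fy", "cx", "cy" (pixels), "eye" and "attitude" of the camera in the world; the wrist camera has in their place "hand_eye" (4x4, takes a point from camera to tool coordinates, whose origin is the TCP and whose axes are the tool frame's). Camera axes: x right, y down, z forward; pixel columns grow to the right and rows downward; lengths in m; the calibration is good to about 2 mm. A picture is of the moment at which its call begins: read the wrist's pose just before it. There is no depth.
- arm.close_job(): hands the job in, once; it reports no verdict.
The state is a dict: "clock": time; "q": joint angles; "qd": joint speeds; "joint_torque": joint torques, N m; "tool_pos": TCP position; "orientation": TCP orientation; "force": force on the tool from outside, world axes, zero at the start; "wrist_torque": the same for the moment, N m; "opening": finger opening in m.
Only numpy, scipy, OpenCV 4.12 (cv2) and the standard library are available. Lean on these libraries where they do the work, as an engineer would, in place of code of your own. Each camera call takes 0.05 s, during which the arm holds its last target.

TASK

Free the strap of the green lunch box: set the forked key down over its spring bar, push the brass collar sideways with it until the strap springs up, then let the bar spring back and stand the key upright on the worktop again. Touch the boxes with the key only, never with the gripper or arm, and leave the white box's bar alone.

Things in the scene. Friction and masses are not known exactly. Their poses are not given: they have to be found in the camera images.
- key: Loose forked key, 44 x 22 x 91 mm tall, 0.14 kg, standing on two brass prongs. Origin: centre of underside, at the prong tips; z up. Prongs 12 mm wide (x), 20 deep (y), up to z 28; gap between them 20 mm wide in x, open along y. Brass crosspiece 44 mm wide at z 28-38. Above it to z 90 a dark wooden handle 22 mm square, grasped across y or x. Half a turn about z is the same.
- green_box: Green lunch box to be worked on, fixed. Origin on the worktop right below its spring bar; z up; spans x -47 to 87, y -102 to 102 mm, lid top z 62. Over the lid a spring bar, 6 mm steel rod, runs along y at x 0, z 92. A strap on the lid (26 mm wide, y -88 to -62), hinged at x 67, z 86, ends at x -11 under the bar's pin end, which holds it down. Freed, it swings up to z 165 and stays up.
- green_box_rod (a point): Middle of the green box's bare rod, where the fork goes down: box y -13.5, z 92; axes as the box. The 45 mm of bare rod run from the guide post (24 mm wide, 104 mm high, box y -44 to -36) to the brass collar, a 34 mm disc at box y 9 to 17. Behind the collar come the spring and a 26 mm steel barrel (y 45 to 90). The fitting's plate lies at z 65: prong tips belong at about z 80.
- green_box_bar (a joint): Travel of the green box's spring bar with its collar along the box's +y (from the strap towards the barrel), m: 0 home, stop at 0.024. A spring pushes it home: about 2 N at 0, 5 N at 0.016, 7 N at the stop. The strap comes free at about 0.014.
- green_box_strap (a joint): Angle of the green box's strap: 0 held down flat; once freed it springs up by itself to 1.2 rad and stays there when the bar returns.
- white_box: White lunch box, fixed, with the same sizes, axes and fitting as the green one; not to be worked on. The two boxes may have changed places.
- white_box_bar (a joint): Travel of the white box's spring bar (m): 0 home; to be left there.

How it is judged:
On the way, in this order (a step that is already met when the one before it is completed fails the run):
1. the key, straddling the green box's bar, has pushed it 8 mm or more sideways (value of joint green_box_bar above 0.008 m and contact force between key and green_box above 0.5 N and x of key in the frame of green_box between -0.013 and 0.013 m and z of key in the frame of green_box below 0.092 m).
2. the green box's strap has sprung up past 0.9 rad (value of joint green_box_strap above 0.9 rad), for 0.2 s.
At the end, for the whole second after the job is handed in: The green box's strap is up (past 0.9 rad), its bar is back within 4 mm of home, and the key stands upright (within 0.15 rad) and still on the worktop, its underside less than 20 mm above it (value of joint green_box_strap above 0.9 rad and value of joint green_box_bar below 0.004 m and angle between key's own z axis and vertical below 0.15 rad and height (world z) of key between -0.01 and 0.02 m and linear speed of key below 0.02 m/s); the robot touches nothing.
It fails at once if the gripper or arm touches the green box (its bar and strap included) (contact force between any of the fingers, the arm and green_box above 1 N).
It fails at once if the gripper or arm touches the white box (contact force between any of the fingers, the arm and white_box above 1 N).
It fails at once if the white box's bar is moved 5 mm or more (value of joint white_box_bar above 0.005 m).
It also fails if it takes over 46 s, if anything falls off the work surface, if the arm or the gripper's body presses on something with over 40 N, if the wrist force passes 120 N, or if a joint passes its speed limit or range.

## Working session

There is one attempt and no reset: what is moved stays moved. The work goes in short steps, Python scripts to look and compute and a tool call to move; the robot and the scene stay as the last step left them, time stands still between calls to the robot, and variables do not carry over. Pictures are saved under pics/ and viewed, and the job is handed in when it is done.

Besides the shell and the picture viewer there is one more tool, called after ">>>" by a JSON object that holds its "name" and its "arguments". send_rows: Moves the arm, as the interface text tells. Its arguments: {"type":"object","properties":{"moves":{"type":"array"}},"required":["moves"]}

```bash
mkdir -p pics; ls
python3 - <<'E'
from bench import get_state,camera,arm
import cv2
print(get_state())
for n in("scene","side","wrist"):
    c=camera(n); cv2.imwrite(f"pics/{n}0.png",c["pixels"]); print(n,{k:v for k,v in c.items() if k!="pixels"})
E
```

```text
pics
{'clock': 0.0, 'q': array([ 1.0412242 ,  0.62935491,  0.03843089,  1.5183814 , -0.02698864,
        0.99627315, -0.01999995]), 'qd': array([-5.58133010e-04, -7.19809383e-04, -9.85980363e-04, -1.30953326e-04,
       -2.92218458e-04,  1.58231659e-03, -5.67748971e-05]), 'joint_torque': array([-1.40490542e-03, -5.63394713e+01,  1.22552957e+00, -1.93444598e+01,
        1.09650835e-02,  1.05841950e-02, -1.50394249e-05]), 'tool_pos': array([ 0.29052234, -0.58079181,  0.24437887]), 'orientation': array([ 8.50687066e-01, -5.25671583e-01, -8.15211523e-04, -4.86871936e-04]), 'force': array([ 0.67731578, -0.77854058, -0.09386126]), 'wrist_torque': array([ 0.05777576,  0.04891814, -0.00977135]), 'opening': 0.08545560532735565}
scene {'fx': 509.0437925187944, 'fy': 509.0437925187944, 'cx': 321.32903825424154, 'cy': 229.05900870026653, 'eye': array([0.07373044, 0.27636921, 0.60326315]), 'attitude': array([-0.37732799,  0.81411413, -0.40509262,  0.17533324])}
side {'fx': 531.4097555698872, 'fy': 531.4097555698872, 'cx': 311.85371166028744, 'cy': 244.34417256025662, 'eye': array([ 0.17812534, -0.95754718,  0.50539933]), 'attitude': array([ 0.82329282, -0.20042341,  0.11831864, -0.51770656])}
wrist {'fx': 380.7274751143506, 'fy': 380.7274751143506, 'cx': 319.63875612862716, 'cy': 239.56596732324994, 'hand_eye': array([[ 9.99999417e-01, -7.51668528e-05,  1.07725650e-03,
         1.02253653e-03],
       [-2.34065833e-04,  9.58771258e-01,  2.84178851e-01,
        -7.35812080e-02],
       [-1.05420340e-03, -2.84178938e-01,  9.58770682e-01,
        -1.29499672e-01],
       [ 0.00000000e+00,  0.00000000e+00,  0.00000000e+00,
         1.00000000e+00]])}
```

View pics/scene0.png

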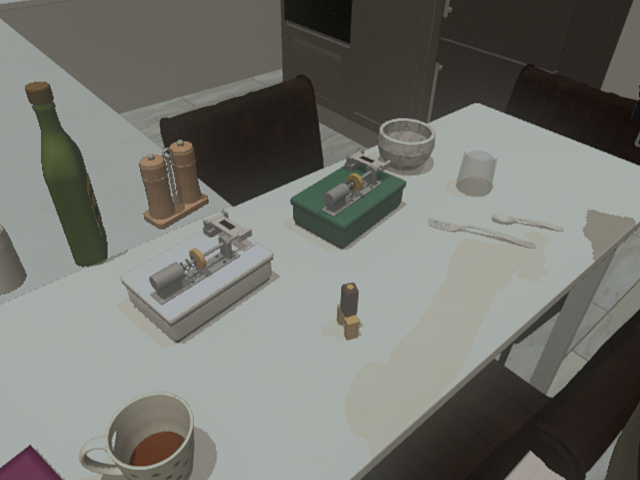

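View pics/side0.png

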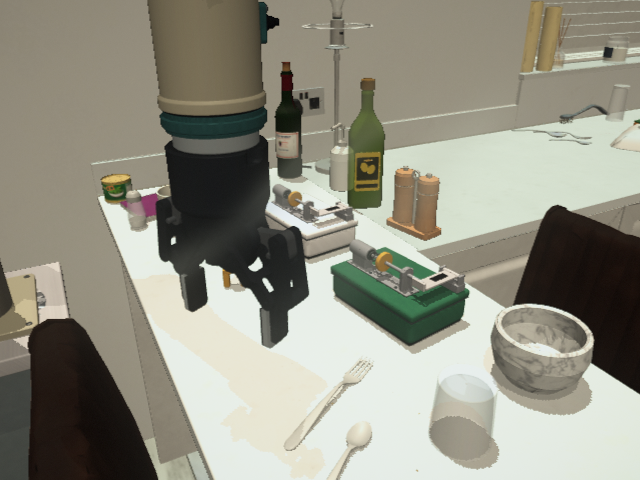

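View pics/wrist0.png

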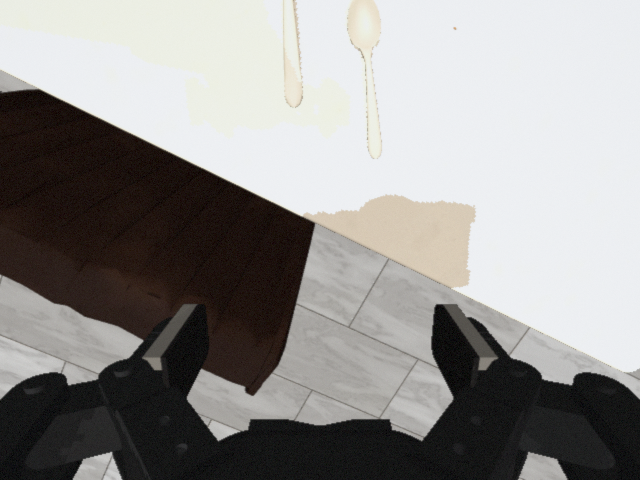

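The scene view shows the key at about (347,310), the green box at (350,200) and the white box at (198,275). The barrel points to the left and the strap to the upper right. The side view shows the green box at (400,290), with the key partly hidden at (232,275).

```bash
cat > h.py <<'E'
import numpy as np, cv2
from scipy.spatial.transform import Rotation as R
from bench import get_state,camera,arm
def cam(n):
    s=get_state(); c=camera(n)
    if n=="wrist":
        T=np.eye(4);T[:3,:3]=R.from_quat(s["orientation"]).as_matrix();T[:3,3]=s["tool_pos"]
        T=T@c["hand_eye"]; c["Rm"]=T[:3,:3];c["o"]=T[:3,3]
    else:
        c["Rm"]=R.from_quat(c["attitude"]).as_matrix();c["o"]=np.array(c["eye"])
    return c
def ray(c,u,v):
    d=c["Rm"]@np.array([(u-c["cx"])/c["fx"],(v-c["cy"])/c["fy"],1]); return c["o"],d/np.linalg.norm(d)
def onz(c,u,v,z):
    o,d=ray(c,u,v); return o+d*(z-o[2])/d[2]
def proj(c,p):
    q=c["Rm"].T@(np.array(p)-c["o"]); return np.array([c["fx"]*q[0]/q[2]+c["cx"],c["fy"]*q[1]/q[2]+c["cy"]])
def tri(r1,r2):
    (o1,d1),(o2,d2)=r1,r2
    A=np.stack([d1,-d2],1); t=np.linalg.lstsq(A,o2-o1,rcond=None)[0]
    a=o1+d1*t[0];b=o2+d2*t[1]; return (a+b)/2,np.linalg.norm(a-b)
def save(c,name,box=None,s=1):
    im=c["pixels"]
    if box: x0,y0,x1,y1=box; im=im[y0:y1,x0:x1]
    cv2.imwrite("pics/"+name,cv2.resize(im,None,fx=s,fy=s,interpolation=cv2.INTER_CUBIC))
E
python3 - <<'E'
from h import *
c=cam("scene");d=cam("side")
save(c,"s1.png",(280,140,420,345),3.9 if 0 else 2.9); save(c,"s1g.png",(280,140,420,250),5)
save(c,"s1k.png",(320,270,380,345),7)
save(d,"d1.png",(320,230,480,345),5)
for n,uv in dict(key=(348,333),gfront=(345,243),w=(180,334)).items(): print(n,onz(c,*uv,0))
E
```

```text
key [ 0.43406014 -0.10538295  0.        ]
gfront [ 0.597448   -0.25116203  0.        ]
w [0.59658412 0.09251877 0.        ]
```

View pics/s1g.png

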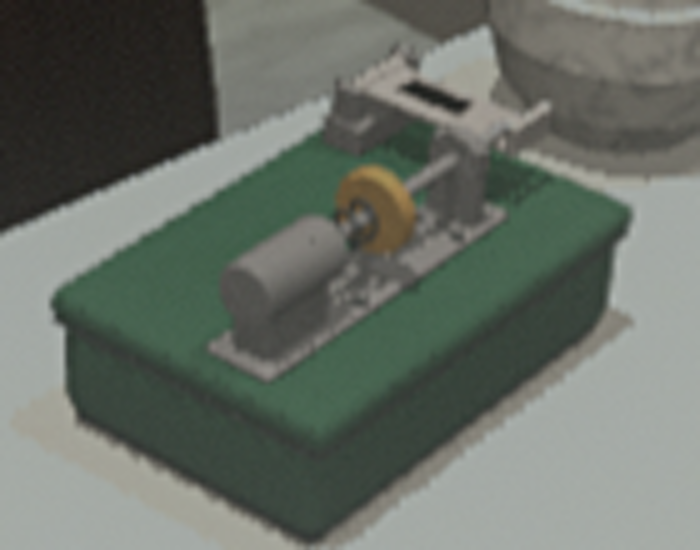

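View pics/s1k.png

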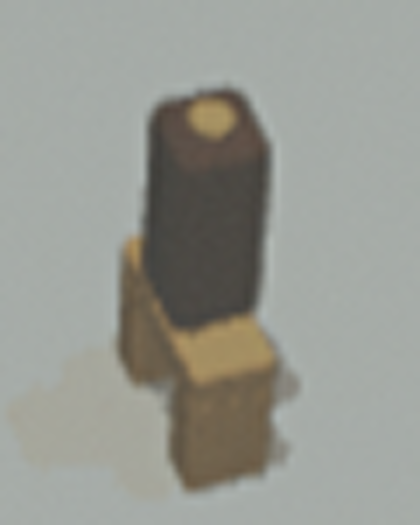

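View pics/d1.png

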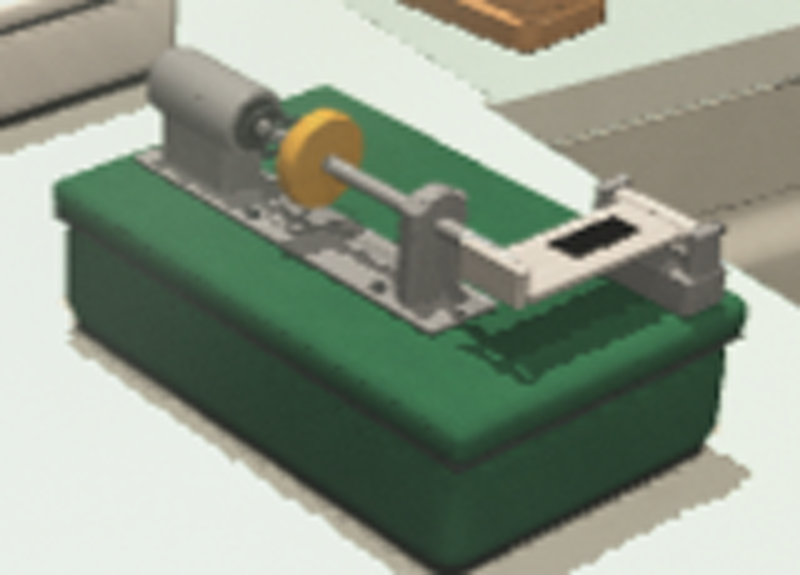

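Run:
```python
from h import *
c=cam("scene");d=cam("side")
K=lambda u,v:(320+u/7,270+v/7)
G=lambda u,v:(280+u/5,140+v/5)
D=lambda u,v:(320+u/5,230+v/5)
print("handle top",onz(c,*K(212,118),.091))
a=onz(c,*K(275,350),.038);b=onz(c,*K(190,385),.038);print("near edge",a,b,np.linalg.norm(a-b),"far",onz(c,*K(132,240),.038))
a0=onz(c,*K(265,472),.0);b0=onz(c,*K(190,490),.0);print("foot",a0,b0,np.linalg.norm(a0-b0),"far",onz(c,*K(132,385),.0))
for n,g,q in [("collar",(375,210),(320,160)),("rodpost",(450,163),(405,205)),("barrelfar",(250,290),None),("boxfoot",(312,540),None)]:
    if q: print(n,tri(ray(c,*G(*g)),ray(d,*D(*q))))
print("rod@92",onz(c,*G(413,187),.092),onz(c,*G(450,163),.092),onz(d,*D(335,165),.092),onz(d,*D(405,205),.092))
print("box foot corners scene",onz(c,*G(312,540),0),onz(c,*G(75,415),0), "side",onz(d,*D(445,572),0),onz(d,*D(75,330),0))
```

```text
handle top [ 0.44038536 -0.10932256  0.091     ]
near edge [ 0.41883297 -0.11127342  0.038     ] [ 0.42323888 -0.09077253  0.038     ] 0.020968987236684684 far [ 0.46180943 -0.10956181  0.038     ]
foot [ 0.41803699 -0.11094529  0.        ] [ 0.42486399 -0.0949602   0.        ] 0.01738191366721821 far [ 0.4550322  -0.10549608  0.        ]
collar (array([ 0.63749217, -0.30867206,  0.09112624]), np.float64(0.002349529544127586))
rodpost (array([ 0.6410071 , -0.35164973,  0.09370065]), np.float64(0.002032399312206404))
rod@92 [ 0.64093167 -0.33124122  0.092     ] [ 0.64442841 -0.35468492  0.092     ] [ 0.63714901 -0.31671466  0.092     ] [ 0.64138663 -0.35026314  0.092     ]
box foot corners scene [ 0.58976023 -0.23741757  0.        ] [ 0.70574451 -0.21746615  0.        ] side [ 0.61579737 -0.41692702  0.        ] [ 0.58420037 -0.23606183  0.        ]
```

>>> {"name": "send_rows", "arguments": {"moves": [[-1, [-0.04, -0.04, -0.003], 0.05], [-1, [-0.08, -0.08, -0.006], 0.1], [-1, [-0.12, -0.12, -0.009], 0.15], [-1, [-0.16, -0.16, -0.012], 0.2], [-1, [-0.2, -0.2, -0.015], 0.25]]}}

```text
clock: 0.98
tool_pos: [0.3808, -0.3112, 0.2606]
orientation: [-0.583, 0.813, -0.0, 0.0]
force: [1.0, -0.2, -0.2]
opening: 0.0856
```

>>> {"name": "send_rows", "arguments": {"moves": [[-1, [-0.055, 0.002, 0], 0], [-1, [-0.11, 0.004, 0], 0], [-1, [-0.165, 0.007, 0], 0], [-1, [-0.213, 0.009, 0], 0], [-1, [-0.213, 0.009, 0], 0]]}}

```text
clock: 1.6
tool_pos: [0.4402, -0.1039, 0.2604]
orientation: [-0.588, 0.809, 0.0, 0.001]
force: [-0.1, -0.0, -0.4]
opening: 0.0854
```

Run:
```python
from h import *
s=get_state();print(s["tool_pos"],s["orientation"],s["qd"].round(3))
w=cam("wrist");save(w,"w2.png")
```

```text
[ 0.44017594 -0.10392932  0.2604078 ] [-5.87992753e-01  8.08865669e-01  4.45925849e-04  8.07905162e-04] [ 0.063 -0.     0.065  0.003  0.027 -0.001  0.032]
```

View pics/w2.png

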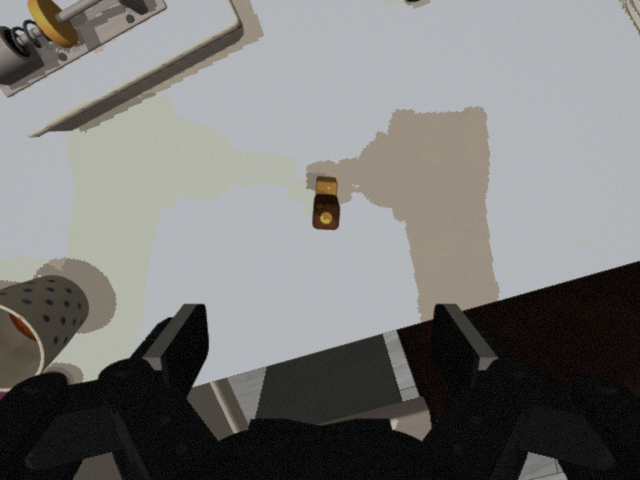

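The key sits at about (326,205) and is nearly aligned with the jaws. Next I'll measure it.

Run:
```python
from h import *
w=cam("wrist");save(w,"w3.png",(295,160,355,240),7)
im=w["pixels"];hsv=cv2.cvtColor(im,cv2.COLOR_BGR2HSV)
sub=np.zeros(im.shape[:2],np.uint8);sub[165:240,300:355]=1
br=((hsv[...,0]>8)&(hsv[...,0]<28)&(hsv[...,1]>110)&(hsv[...,2]>110)&(sub>0)).astype(np.uint8)
n,l,st,ce=cv2.connectedComponentsWithStats(br)
for i in range(1,n):
    if st[i,4]>15:print(st[i],ce[i],onz(w,*ce[i],.091),onz(w,*ce[i],.038))
```

```text
[313 182  21  13 250] [323.036 187.568] [ 0.46551102 -0.11780634  0.091     ] [ 0.45767389 -0.11577165  0.038     ]
[316 212  13  12 112] [321.97321429 217.98214286] [ 0.44243761 -0.10939871  0.091     ] [ 0.43050972 -0.10587341  0.038     ]
```

View pics/w3.png

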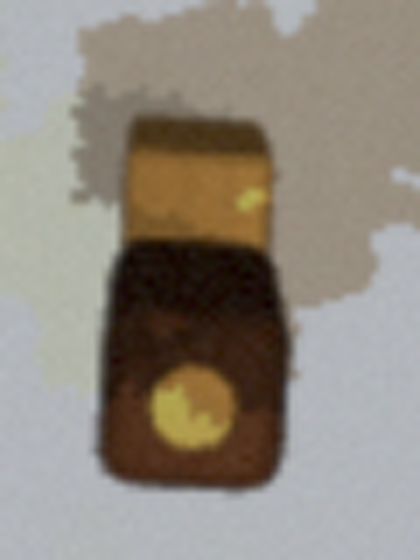

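>>> {"name": "send_rows", "arguments": {"moves": [[-1, [0.005, -0.003, 0.02], 0.01], [-1, [0.005, -0.003, 0.05], 0.01], [-1, [0.005, -0.003, 0.08], 0.01], [-1, [0.005, -0.003, 0.11], 0.01], [-1, [0.005, -0.003, 0.12], 0.01]]}}

```text
clock: 2.33
tool_pos: [0.439, -0.1153, 0.1391]
orientation: [-0.571, 0.821, 0.001, -0.001]
force: [0.3, 0.4, -0.2]
opening: 0.0849
```

Run:
```python
from h import *
s=get_state();print(s["tool_pos"],s["orientation"])
w=cam("wrist");save(w,"w4.png")
p=np.array([.442,-.1094,.09]);print(proj(w,p), proj(w,s["tool_pos"]))
c=cam("scene");save(c,"s4.png",(260,200,440,360),4)
```

```text
[ 0.43898789 -0.11525228  0.13910068] [-5.70714483e-01  8.21147444e-01  6.96884598e-04 -1.16999455e-03]
[306.81583032 278.02655439] [320.10197697 329.1950058 ]
```

View pics/w4.png

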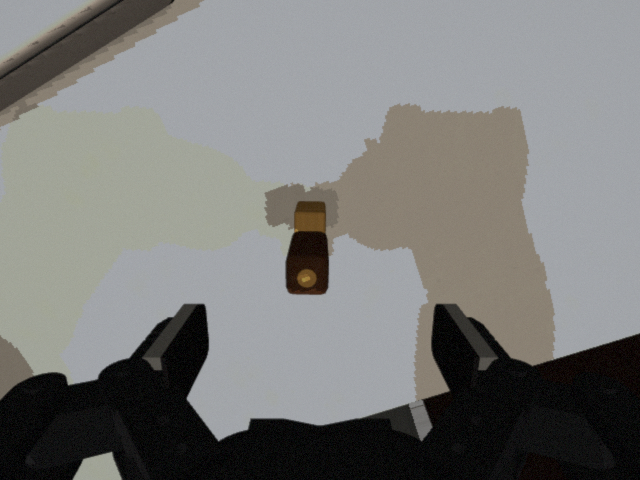

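View pics/s4.png

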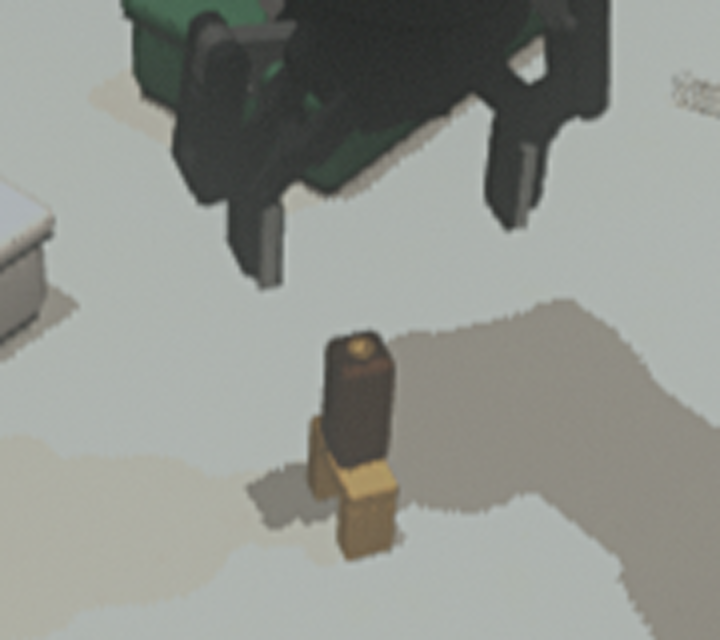

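>>> {"name": "send_rows", "arguments": {"moves": [[-1, [-0.003, -0.001, 0.01], 0], [-1, [-0.006, -0.001, 0.03], 0], [-1, [-0.006, -0.001, 0.05], 0], [-1, [-0.006, -0.001, 0.07], 0], [-1, [-0.006, -0.001, 0.077], 0]]}}

```text
clock: 3.05
tool_pos: [0.4434, -0.1084, 0.0629]
orientation: [-0.572, 0.82, 0.0, -0.0]
force: [0.0, -0.3, -0.9]
opening: 0.0853
```

Run:
```python
from h import *
w=cam("wrist");save(w,"w5.png")
s=get_state();print(s["tool_pos"],s["orientation"],s["qd"].round(3))
c=cam("scene");save(c,"s5.png",(260,200,440,360),4)
```

```text
[ 0.44325755 -0.10838915  0.06260807] [-5.71999535e-01  8.20253888e-01  2.29633350e-04 -1.95078002e-04] [-0.005 -0.025  0.008 -0.     0.006  0.029 -0.008]
```

View pics/w5.png

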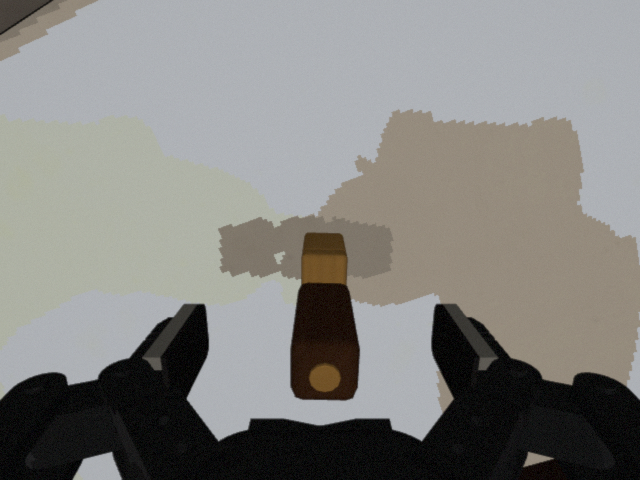

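View pics/s5.png

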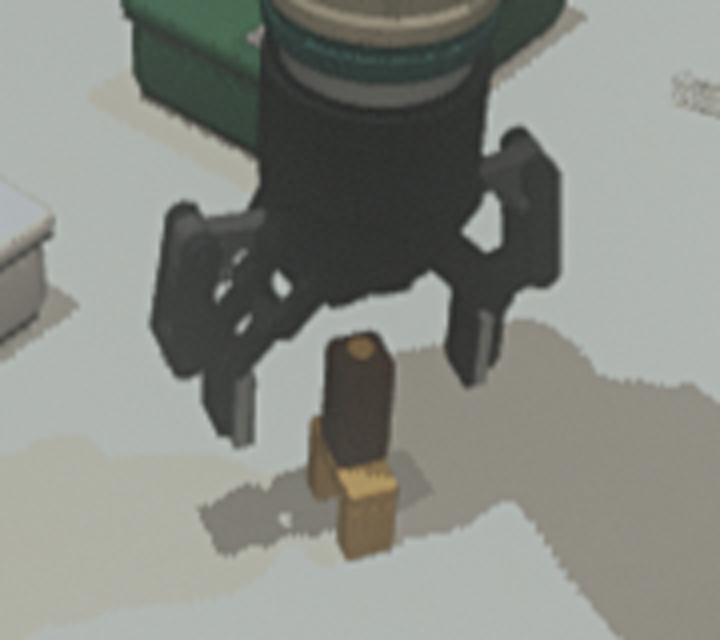

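The key is centred between the pads and aligned, with its top at (325,377). Closing now.

>>> {"name": "send_rows", "arguments": {"moves": [[0.3, [0, 0, 0], 0], [1, [0, 0, 0], 0], [1, [0, 0, 0], 0], [1, [0, 0, 0], 0], [1, [0, 0, 0], 0]]}}

```text
clock: 3.78
tool_pos: [0.4435, -0.1085, 0.0636]
orientation: [-0.572, 0.82, -0.0, 0.0]
force: [-1.1, 0.8, 4.8]
opening: 0.0211
```

>>> {"name": "send_rows", "arguments": {"moves": [[1, [0, 0, 0], 0], [1, [0, 0, 0], 0], [1, [0, 0, -0.01], 0], [1, [0, 0, -0.03], 0], [1, [0, 0, -0.05], 0]]}}

```text
clock: 4.4
tool_pos: [0.4429, -0.1084, 0.114]
orientation: [-0.572, 0.82, 0.0, -0.0]
force: [0.9, 0.5, -0.6]
opening: 0.0212
```

Run:
```python
from h import *
s=get_state();print(s["tool_pos"],s["orientation"],s["opening"],s["force"])
w=cam("wrist");save(w,"w6.png")
c=cam("scene");save(c,"s6.png",(260,200,440,360),4)
```

```text
[ 0.44291102 -0.10844413  0.11401926] [-5.71901715e-01  8.20322065e-01  2.60001969e-04 -2.65869957e-04] 0.021221064730464326 [ 0.85449924  0.4794962  -0.5970608 ]
```

View pics/w6.png

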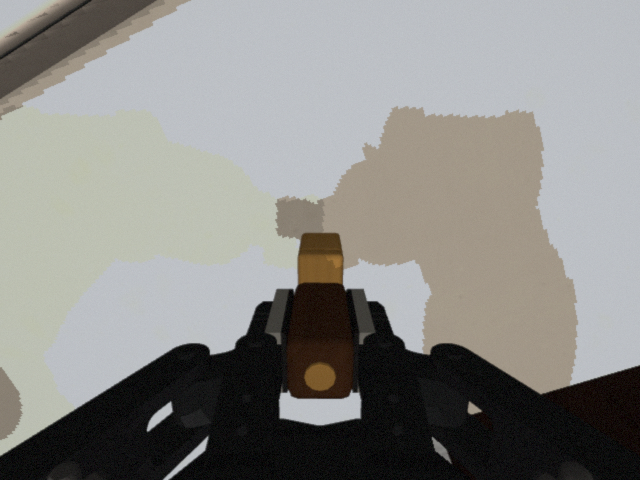

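View pics/s6.png

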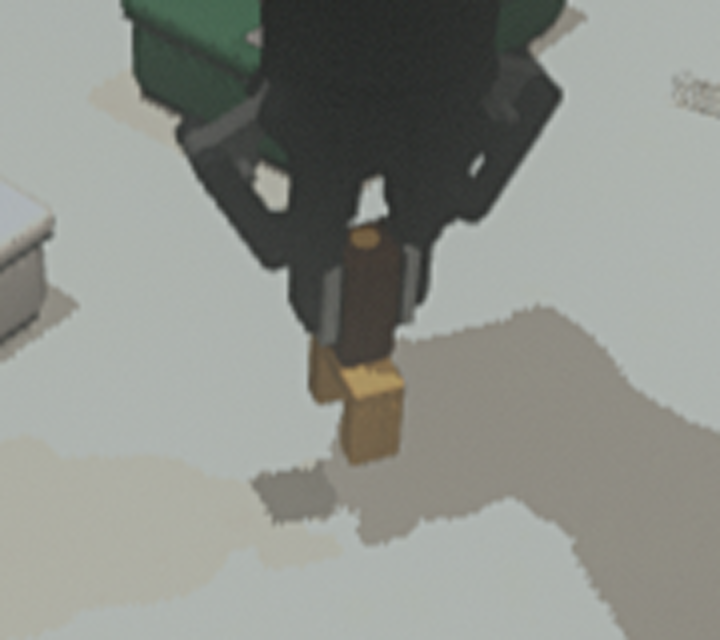

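Gripped, with an opening of 21.2 mm. Lifting and moving to view the green box.

>>> {"name": "send_rows", "arguments": {"moves": [[1, [0.0, 0.0, -0.04], -0.02], [1, [0.02, -0.02, -0.08], -0.05], [1, [0.04, -0.05, -0.12], -0.08], [1, [0.065, -0.09, -0.15], -0.12], [1, [0.09, -0.13, -0.186], -0.16]]}}

```text
clock: 5.12
tool_pos: [0.5343, -0.2385, 0.2995]
orientation: [0.759, -0.651, -0.001, 0.0]
force: [0.5, 0.5, -1.9]
opening: 0.0216
```

>>> {"name": "send_rows", "arguments": {"moves": [[1, [0, 0, 0], 0], [1, [0, 0, 0], 0], [1, [0, 0, 0], 0], [1, [0, 0, 0], 0], [1, [0, 0, 0], 0]]}}

```text
clock: 5.75
tool_pos: [0.5339, -0.2373, 0.299]
orientation: [0.758, -0.652, -0.0, 0.0]
force: [-0.5, -0.3, -1.8]
opening: 0.0216
```

Run:
```python
from h import *
s=get_state();print(s["tool_pos"],s["orientation"],s["opening"],s["force"])
w=cam("wrist");save(w,"w7.png")
```

```text
[ 0.53394413 -0.23728945  0.29904323] [ 7.58192512e-01 -6.52030668e-01 -3.41457952e-04  8.27087152e-05] 0.02163053569632726 [-0.5270535  -0.31185462 -1.78751192]
```

View pics/w7.png

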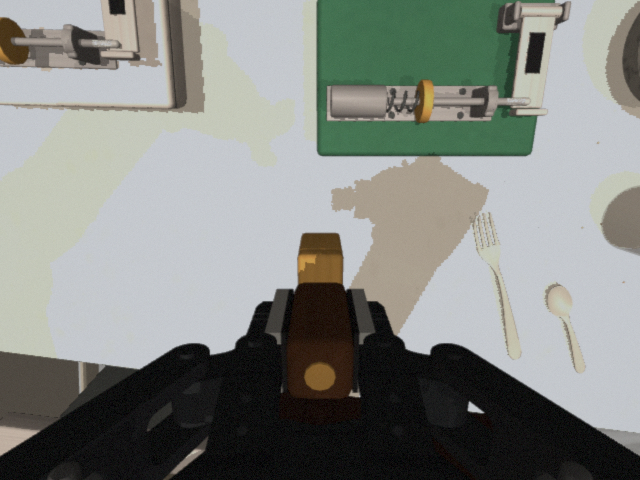

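The wrist view shows the green box squared with the tool. The collar is at (427,101), the post at (487,101), and the strap is still down at (533,70).

```bash
cat > meas.py <<'E'
from h import *
import sys
def lidyaw(w):
    hsv=cv2.cvtColor(w["pixels"],cv2.COLOR_BGR2HSV)
    g=cv2.inRange(hsv,(65,80,30),(95,255,255))
    g=cv2.morphologyEx(g,cv2.MORPH_OPEN,np.ones((5,5)))
    pts=[]
    xs=np.where(g.sum(0)>0)[0]
    for x in range(xs.min()+15,xs.max()-15,4):
        ys=np.where(g[:,x])[0]
        if len(ys): pts.append(onz(w,x,ys.max(),.055)[:2])
    pts=np.array(pts); v=cv2.fitLine(pts.astype(np.float32),cv2.DIST_HUBER,0,1e-4,1e-4).ravel()
    return v,pts
E
python3 - <<'E'
from meas import *
w=cam("wrist");save(w,"w8.png",(310,60,570,170),3)
v,p=lidyaw(w);a=np.degrees(np.arctan2(v[1],v[0]));print("edge dir",v,a)
s=get_state();R0=R.from_quat(s["orientation"]).as_matrix();print("toolx ang",np.degrees(np.arctan2(R0[1,0],R0[0,0])))
hsv=cv2.cvtColor(w["pixels"],cv2.COLOR_BGR2HSV)
m=cv2.inRange(hsv,(12,130,120),(30,255,255));m[:60]=0;m[140:]=0;m[:,:400]=0;m[:,460:]=0
ys,xs=np.where(m);print("collar px",xs.min(),xs.max(),ys.min(),ys.max(),xs.mean(),ys.mean())
print("near edge lid mid",p.mean(0))
E
```

```text
edge dir [ 0.14965883 -0.9887377   0.6009435  -0.35389143] -81.39284
toolx ang -81.40548863133422
collar px 420 432 80 120 426.8617886178862 99.88075880758808
near edge lid mid [ 0.59902856 -0.3385773 ]
```

View pics/w8.png

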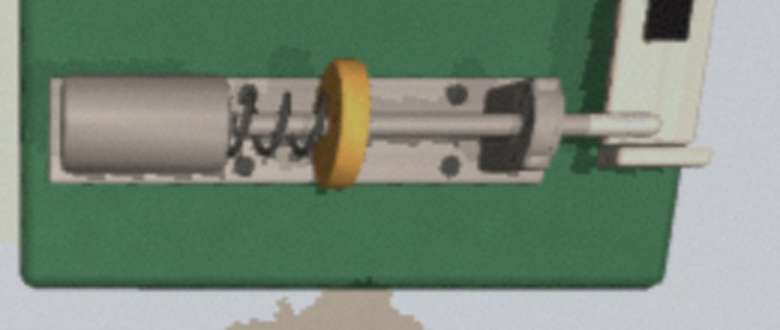

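Run:
```python
from h import *
w=cam("wrist")
a=np.radians(8.6);ey=np.array([-np.sin(a),np.cos(a)]);ex=np.array([np.cos(a),np.sin(a)])
def bx(p): return (p[:2]@ex*1e3).round(1),(p[:2]@ey*1e3).round(1)
P=lambda u,v:(310+u/3,60+v/3)
print("collar face",bx(onz(w,*P(370,124),.109)))
print("post face top",bx(onz(w,*P(533,124),.104)))
for u in(400,450,500,585):print("rod",bx(onz(w,*P(u,124),.092)))
print("lid near edge",bx(onz(w,*P(340,288),.058)),"left edge",bx(onz(w,*P(20,200),.058)))
print("barrel left end",bx(onz(w,*P(62,124),.092)), "barrel right",bx(onz(w,*P(226,124),.105)))
s=get_state();print("tcp",bx(s["tool_pos"]))
# key in hand: handle top centre
print(onz(w,319.5,376,s["tool_pos"][2]+.0275), s["tool_pos"])
R0=R.from_quat(s["orientation"]).as_matrix();print(R0.round(4))
```

```text
collar face (np.float64(585.7), np.float64(-405.6))
post face top (np.float64(586.0), np.float64(-450.7))
rod (np.float64(586.7), np.float64(-418.8))
rod (np.float64(586.7), np.float64(-432.6))
rod (np.float64(586.7), np.float64(-446.5))
rod (np.float64(586.7), np.float64(-470.1))
lid near edge (np.float64(539.7), np.float64(-414.6)) left edge (np.float64(566.5), np.float64(-313.0))
barrel left end (np.float64(586.7), np.float64(-324.9)) barrel right (np.float64(585.9), np.float64(-368.3))
tcp (np.float64(492.6), np.float64(-314.9))
[ 0.53340381 -0.23833865  0.32681438] [ 0.53411214 -0.23769842  0.29931438]
[[ 0.1492 -0.9888 -0.    ]
 [-0.9888 -0.1492  0.    ]
 [-0.      0.     -1.    ]]
```

>>> {"name": "send_rows", "arguments": {"moves": [[1, [0.03, -0.025, 0], 0], [1, [0.06, -0.05, 0], 0], [1, [0.09, -0.075, 0.02], 0], [1, [0.113, -0.095, 0.05], 0], [1, [0.113, -0.095, 0.08], 0]]}}

```text
clock: 6.52
tool_pos: [0.6459, -0.3374, 0.2175]
orientation: [0.758, -0.653, 0.001, 0.0]
force: [-0.2, 1.1, -2.3]
opening: 0.0215
```

>>> {"name": "send_rows", "arguments": {"moves": [[1, [0, 0, 0.01], 0], [1, [0, 0, 0.025], 0], [1, [0, 0, 0.025], 0], [1, [0, 0, 0.025], 0], [1, [0, 0, 0.025], 0]]}}

```text
clock: 7.15
tool_pos: [0.6455, -0.3356, 0.1956]
orientation: [0.758, -0.652, 0.001, -0.0]
force: [-0.3, 0.3, -1.2]
opening: 0.0214
```

Run:
```python
from h import *
s=get_state();print(s["tool_pos"],s["orientation"],s["opening"],s["force"])
a=np.radians(8.6);ey=np.array([-np.sin(a),np.cos(a)]);ex=np.array([np.cos(a),np.sin(a)])
p=s["tool_pos"][:2]*1e3;print("err ex,ey (key)",p@ex-.8-586.6,p@ey-.5+428.1,"tips",s["tool_pos"][2]-.0636)
w=cam("wrist");save(w,"w9.png")
c=cam("side");save(c,"d9.png",(300,180,500,330),4)
c=cam("scene");save(c,"s9.png",(280,80,440,250),3.5)
```

```text
[ 0.64546743 -0.33564903  0.19558685] [ 7.58014448e-01 -6.52236963e-01  9.85535926e-04 -2.62365864e-04] 0.02143346127670421 [-0.33610939  0.29910541 -1.20128281]
err ex,ey (key) 0.6186433047216724 -0.7953091916131143 tips 0.1319868511098397
```

View pics/w9.png

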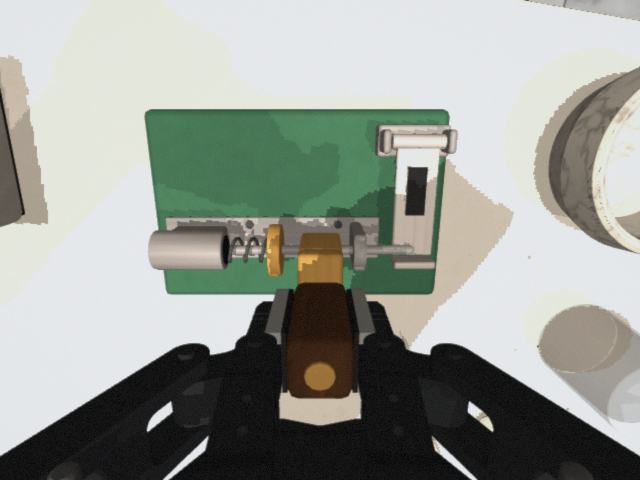

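View pics/d9.png

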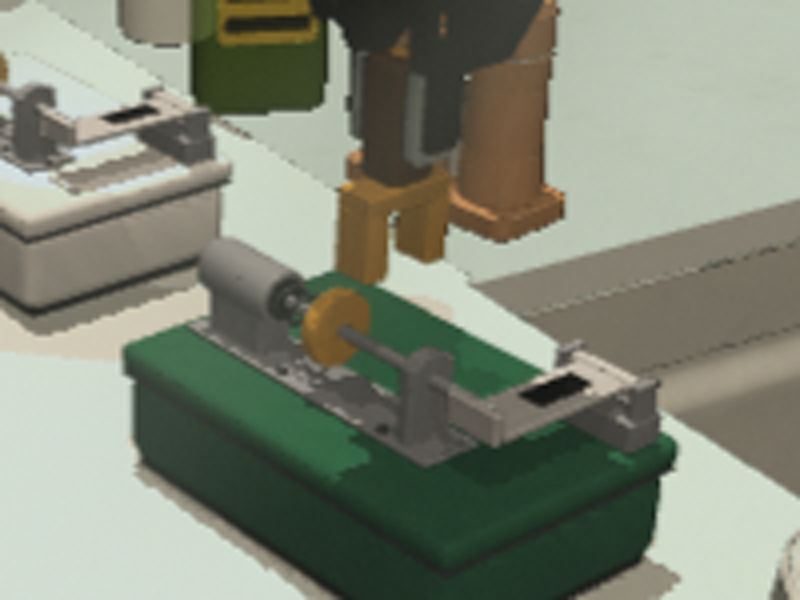

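View pics/s9.png

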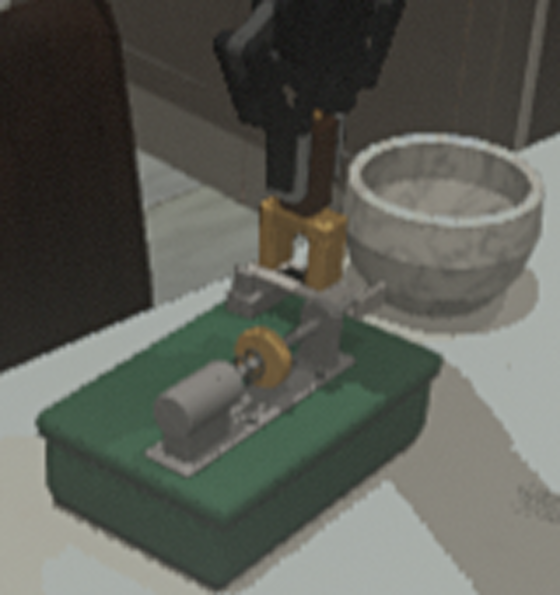

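The key is over the bare rod, clear of both the collar and the post, and less than 1 mm off target. Lowering.

>>> {"name": "send_rows", "arguments": {"moves": [[1, [0, 0.0005, 0.01], 0], [1, [0, 0.0005, 0.022], 0], [1, [0, 0.0005, 0.036], 0], [1, [0, 0.0005, 0.046], 0], [1, [0, 0.0005, 0.052], 0]]}}

```text
clock: 7.92
tool_pos: [0.6441, -0.3353, 0.1411]
orientation: [0.758, -0.652, -0.001, 0.0]
force: [0.5, 0.1, -0.9]
opening: 0.022
```

Run:
```python
from h import *
s=get_state();print(s["tool_pos"],s["orientation"],s["opening"],s["force"])
w=cam("wrist");save(w,"w10.png",(100,80,500,380),2)
c=cam("side");save(c,"d10.png",(300,180,500,330),4)
```

```text
[ 0.6440941  -0.33532447  0.14106491] [ 7.57989273e-01 -6.52266688e-01 -6.37787819e-04  1.48549253e-04] 0.02203923164404277 [ 0.47253373  0.09226873 -0.90606657]
```

View pics/w10.png

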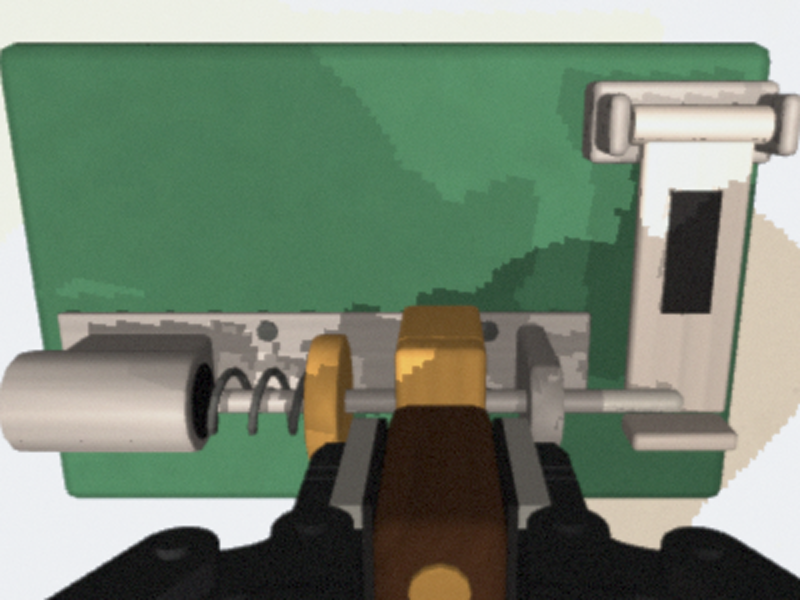

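View pics/d10.png

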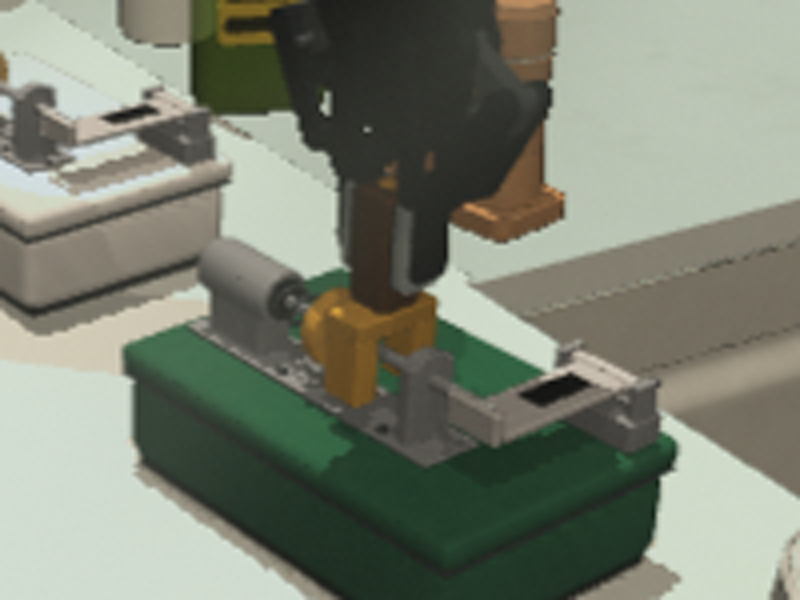

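The fork straddles the rod and the tips are at about 78 mm. Pushing along box +y, which is tool −x.

>>> {"name": "send_rows", "arguments": {"moves": [[1, [-0.006, 0, -0.001], 0], [1, [-0.012, 0, -0.001], 0], [1, [-0.016, 0, -0.001], 0], [1, [-0.02, 0, -0.001], 0], [1, [-0.023, 0, -0.001], 0]]}}

```text
clock: 8.65
tool_pos: [0.6416, -0.3138, 0.144]
orientation: [0.758, -0.652, 0.001, 0.0]
force: [1.8, -3.5, -0.3]
opening: 0.0214
```

Run:
```python
from h import *
s=get_state();print(s["tool_pos"],s["orientation"],s["opening"],s["force"])
w=cam("wrist");save(w,"w11.png",(100,80,500,380),2)
```

```text
[ 0.64160429 -0.31382048  0.14402443] [ 7.57870432e-01 -6.52403403e-01  1.47531406e-03  1.80463386e-04] 0.02144526047188473 [ 1.8124996  -3.45157075 -0.26690125]
```

View pics/w11.png

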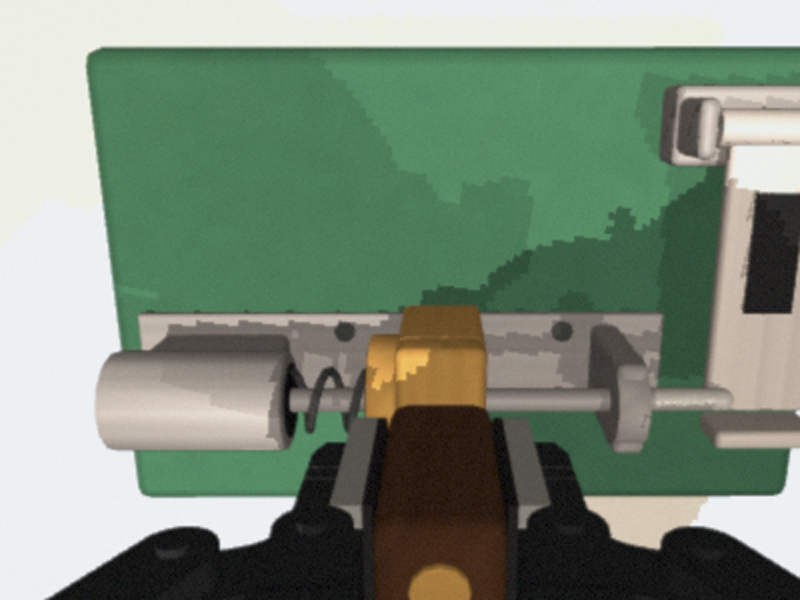

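The prongs are against the collar and the spring is compressing, with 3.5 N of force. Pushing further.

>>> {"name": "send_rows", "arguments": {"moves": [[1, [-0.002, 0, 0], 0], [1, [-0.004, 0, 0], 0], [1, [-0.006, 0, 0], 0], [1, [-0.008, 0, 0], 0], [1, [-0.009, 0, 0], 0]]}}

```text
clock: 9.32
tool_pos: [0.6396, -0.3043, 0.1434]
orientation: [0.758, -0.652, 0.0, 0.0]
force: [2.0, -5.0, 0.4]
opening: 0.0214
```

Run:
```python
from h import *
s=get_state();print(s["tool_pos"],s["orientation"],s["opening"],s["force"])
w=cam("wrist");save(w,"w12.png",(140,80,640,380),1.6)
c=cam("side");save(c,"d12.png",(300,150,500,330),3.3)
```

```text
[ 0.6396402  -0.30432923  0.14343886] [ 7.57937058e-01 -6.52327535e-01  3.81380068e-04  2.42090326e-04] 0.02140752937552146 [ 1.99641276 -5.04152444  0.39967585]
```

View pics/w12.png

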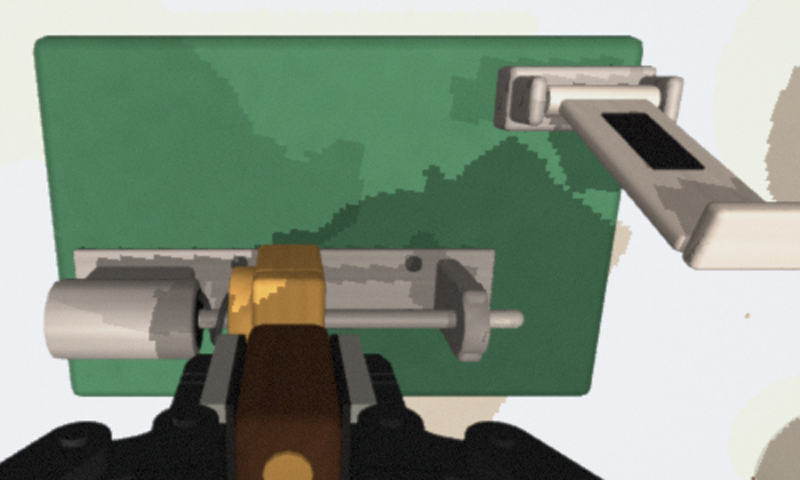

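View pics/d12.png

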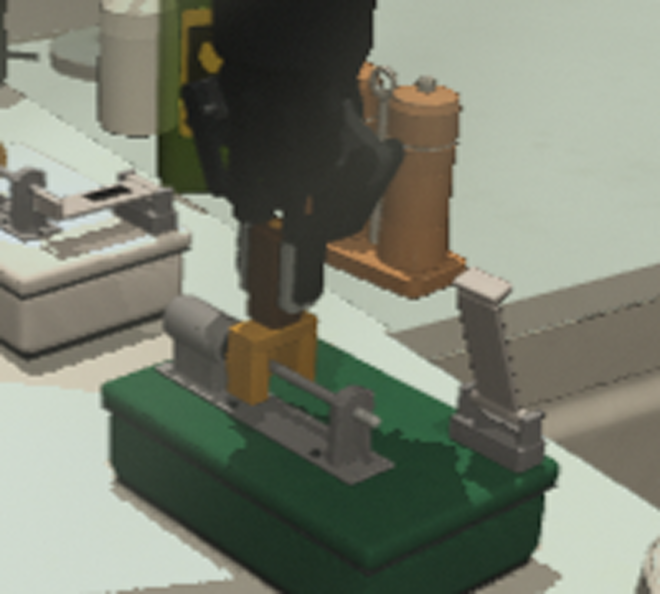

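The strap has sprung up. Both the wrist and side views show it standing. Returning the key mid-gap, then lifting.

>>> {"name": "send_rows", "arguments": {"moves": [[1, [0.007, 0, 0], 0], [1, [0.014, 0, 0], 0], [1, [0.021, 0, 0], 0], [1, [0.028, 0, 0], 0], [1, [0.031, 0, 0], 0]]}}

```text
clock: 10.05
tool_pos: [0.6439, -0.3341, 0.1426]
orientation: [0.758, -0.652, -0.001, -0.0]
force: [-0.5, -0.1, -1.6]
opening: 0.0215
```

Run:
```python
from h import *
s=get_state();print(s["tool_pos"],s["orientation"],s["opening"],s["force"])
w=cam("wrist");save(w,"w13.png",(140,80,640,380),1.6)
```

```text
[ 0.64385749 -0.33410949  0.14263927] [ 7.57937620e-01 -6.52326117e-01 -1.08229447e-03 -1.69791667e-04] 0.021504760873860756 [-0.46309718 -0.0650367  -1.631988  ]
```

View pics/w13.png

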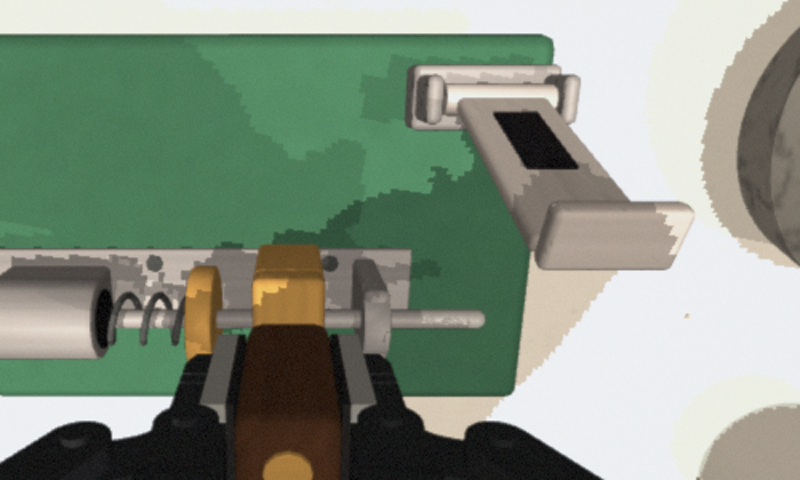

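The bar is home and the strap stays up, with the key clear in the gap. Lifting straight up.

>>> {"name": "send_rows", "arguments": {"moves": [[1, [0, 0, -0.01], 0], [1, [0, 0, -0.03], 0], [1, [0, 0, -0.06], 0], [1, [0, 0, -0.1], 0], [1, [0, 0, -0.14], 0]]}}

```text
clock: 10.72
tool_pos: [0.6445, -0.3342, 0.2866]
orientation: [0.758, -0.652, 0.001, -0.0]
force: [0.2, -0.1, -2.1]
opening: 0.0215
```

Run:
```python
from h import *
s=get_state();print(s["tool_pos"],s["orientation"])
Rt=R.from_quat(s["orientation"]).as_matrix()
for t in [(.445,-.11),(.45,-.15)]: print(Rt.T@(np.array([*t,s["tool_pos"][2]])-s["tool_pos"]))
```

```text
[ 0.64453906 -0.33423482  0.28661654] [ 7.58092218e-01 -6.52146613e-01  9.05413610e-04 -4.04010741e-04]
[-0.25153056  0.16379624 -0.00050652]
[-0.21123251  0.16482874 -0.00047428]
```

>>> {"name": "send_rows", "arguments": {"moves": [[1, [-0.035, 0.03, 0], 0], [1, [-0.08, 0.06, 0], 0], [1, [-0.13, 0.095, 0], 0], [1, [-0.18, 0.13, 0.01], 0], [1, [-0.23, 0.164, 0.03], 0]]}}

```text
clock: 11.35
tool_pos: [0.4485, -0.131, 0.2558]
orientation: [0.758, -0.652, 0.002, -0.002]
force: [1.0, 1.3, -1.4]
opening: 0.0214
```

>>> {"name": "send_rows", "arguments": {"moves": [[1, [0, 0, 0.04], 0], [1, [0, 0, 0.09], 0], [1, [0, 0, 0.13], 0], [1, [0, 0, 0.16], 0], [1, [0, 0, 0.17], 0]]}}

```text
clock: 11.98
tool_pos: [0.449, -0.1322, 0.0835]
orientation: [0.758, -0.652, -0.0, -0.0]
force: [0.3, 0.3, -2.0]
opening: 0.0214
```

>>> {"name": "send_rows", "arguments": {"moves": [[1, [0, 0, 0], 0], [1, [0, 0, 0], 0], [1, [0, 0, 0], 0], [1, [0, 0, 0], 0], [1, [0, 0, 0], 0]]}}

```text
clock: 12.6
tool_pos: [0.4488, -0.1324, 0.084]
orientation: [0.758, -0.652, 0.0, -0.0]
force: [-0.4, 0.0, -1.8]
opening: 0.0217
```

Run:
```python
from h import *
s=get_state();print(s["tool_pos"],s["orientation"],s["force"])
c=cam("scene");save(c,"s14.png",(260,180,440,360),3.3)
```

```text
[ 0.44876069 -0.13242413  0.08398326] [ 7.57990475e-01 -6.52265564e-01  2.44432039e-04 -1.21024338e-04] [-0.37311115  0.00286787 -1.79486596]
```

View pics/s14.png

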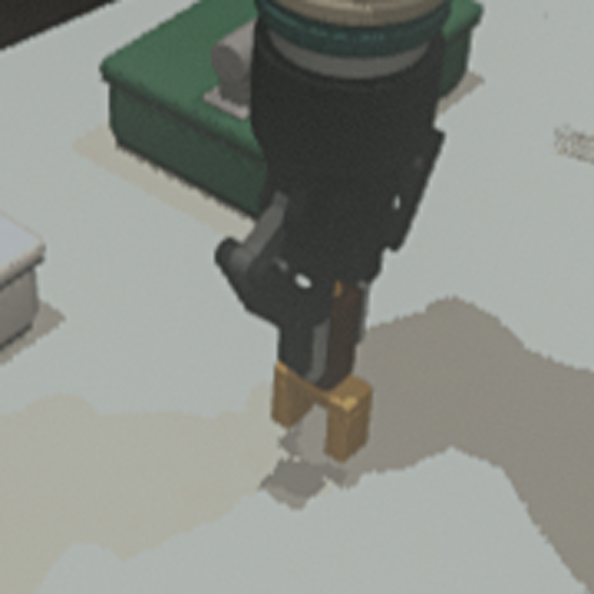

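The key tips are about 20 mm above the clear worktop and upright. Lowering slowly until I feel contact.

>>> {"name": "send_rows", "arguments": {"moves": [[1, [0, 0, 0.006], 0], [1, [0, 0, 0.012], 0], [1, [0, 0, 0.016], 0], [1, [0, 0, 0.018], 0], [1, [0, 0, 0.018], 0]]}}

```text
clock: 13.28
tool_pos: [0.4485, -0.1324, 0.0655]
orientation: [0.758, -0.652, -0.0, 0.0]
force: [-0.2, -0.3, -0.4]
opening: 0.0213
```

>>> {"name": "send_rows", "arguments": {"moves": [[1, [0, 0, 0.001], 0], [1, [0, 0, 0.002], 0], [1, [0, 0, 0.002], 0], [1, [0, 0, 0.002], 0], [1, [0, 0, 0.002], 0]]}}

```text
clock: 13.9
tool_pos: [0.4486, -0.1324, 0.0637]
orientation: [0.758, -0.652, 0.0, -0.0]
force: [-0.4, -0.4, -0.9]
opening: 0.0212
```

>>> {"name": "send_rows", "arguments": {"moves": [[1, [0, 0, 0.001], 0], [1, [0, 0, 0.001], 0], [1, [0, 0, 0.001], 0], [1, [0, 0, 0.001], 0], [1, [0, 0, 0.001], 0]]}}

```text
clock: 14.52
tool_pos: [0.4487, -0.1324, 0.0636]
orientation: [0.758, -0.652, 0.0, -0.0]
force: [-1.1, 0.4, 10.5]
opening: 0.0212
```

Contact at 10 N upward. Releasing gradually.

>>> {"name": "send_rows", "arguments": {"moves": [[1, [0, 0, -0.001], 0], [0.2, [0, 0, -0.001], 0], [-0.2, [0, 0, -0.001], 0], [-1, [0, 0, -0.001], 0], [-1, [0, 0, -0.001], 0]]}}

```text
clock: 15.15
tool_pos: [0.4486, -0.1324, 0.0636]
orientation: [0.758, -0.652, -0.0, 0.0]
force: [0.6, -0.4, -0.2]
opening: 0.0844
```

>>> {"name": "send_rows", "arguments": {"moves": [[-1, [0, 0, 0], 0], [-1, [0, 0, 0], 0], [-1, [0, 0, 0], 0], [-1, [0, 0, 0], 0], [-1, [0, 0, 0], 0]]}}

```text
clock: 15.78
tool_pos: [0.4486, -0.1324, 0.0637]
orientation: [0.758, -0.652, 0.0, -0.0]
force: [0.2, 0.2, 0.4]
opening: 0.0855
```

Run:
```python
from h import *
s=get_state();print(s["tool_pos"],s["opening"],s["force"])
w=cam("wrist");save(w,"w15.png")
```

```text
[ 0.4486184  -0.13239103  0.06370741] 0.08552221262406795 [0.23038015 0.20304333 0.37215686]
```

View pics/w15.png

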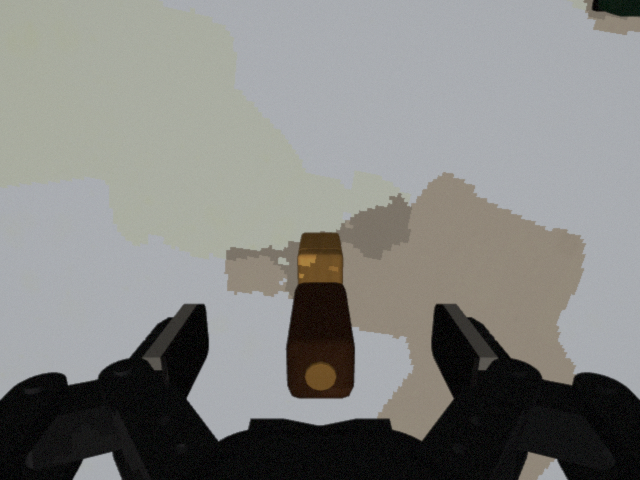

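The key stands free between the open pads. Retreating straight up.

>>> {"name": "send_rows", "arguments": {"moves": [[-1, [0, 0, -0.02], 0], [-1, [0, 0, -0.05], 0], [-1, [0, 0, -0.09], 0], [-1, [0, 0, -0.13], 0], [-1, [0, 0, -0.16], 0]]}}

```text
clock: 16.45
tool_pos: [0.4488, -0.1325, 0.2254]
orientation: [0.758, -0.652, 0.001, -0.0]
force: [0.5, 0.0, 0.7]
opening: 0.0855
```

>>> {"name": "send_rows", "arguments": {"moves": [[-1, [0, 0, 0], 0], [-1, [0, 0, 0], 0], [-1, [0, 0, 0], 0], [-1, [0, 0, 0], 0], [-1, [0, 0, 0], 0]]}}

```text
clock: 17.08
tool_pos: [0.4484, -0.1323, 0.2232]
orientation: [0.758, -0.652, -0.0, 0.0]
force: [-0.8, 0.5, 0.0]
opening: 0.0854
```

Run:
```python
from h import *
s=get_state();print(s["tool_pos"],s["force"])
c=cam("scene");save(c,"s16.png",(100,100,440,355),2.3)
c=cam("side");save(c,"d16.png",(180,150,500,340),2.5)
w=cam("wrist");save(w,"w16.png")
```

```text
[ 0.44837661 -0.13232482  0.22317413] [-0.78043269  0.47724217  0.03930688]
```

View pics/s16.png

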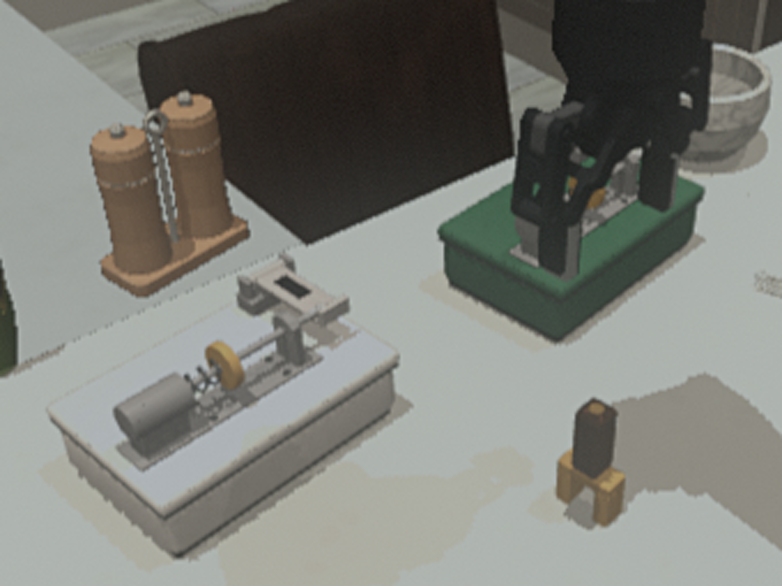

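View pics/d16.png

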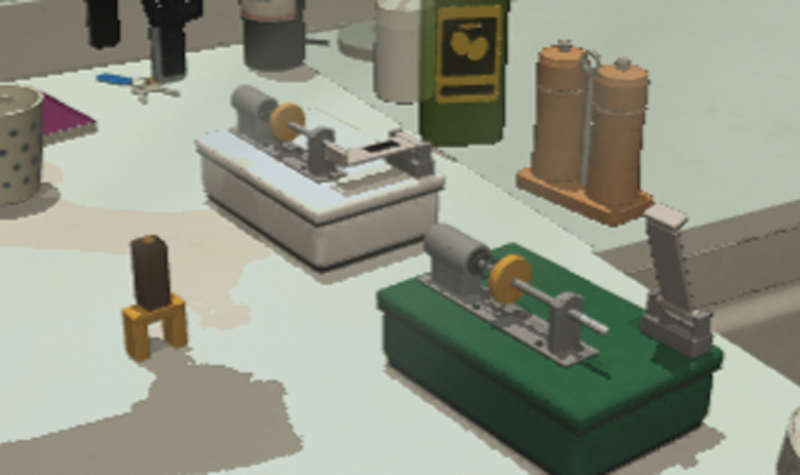

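The key stands upright, the green strap is up with its bar home, the white box is untouched, and the gripper is clear.

```bash
python3 -c "
from bench import arm
print(arm.close_job())"
```

```text
the job is handed in; nothing more can be done
None
```

The green box's strap is free and the key is standing upright on the worktop again. I handed the job in just after 17 s on the clock, well inside the 46 s limit; no verdict was reported.

**What I did:** I gripped the key across its handle and set the fork over the bare rod, with the prong tips at about 78 mm. I then pushed the collar about 19 mm, an estimate from the tool travel; the force reading was about 5 N when the strap sprang up. I brought the key back to mid-gap, lifted it out and set it down at about (0.449, -0.132).

**Last checks:**
- **Green box:** the side view shows the strap standing up and the pin end through the guide post. The collar was back home in the wrist picture taken before the lift.
- **Key:** it stands upright on both prongs, about 160 mm below the open gripper, and nothing touches it.
- **White box:** its strap is down and its collar is in place.

No check failed. The box measurements agreed with the given sizes to within about 1 mm. The two cameras' estimates of the key's position differed by about 2 mm, within the stated calibration. I did not measure the bar travel or the strap angle directly; I judged them from the pictures.

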